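Slide the tall beaker crate home into its bench bay

ROBOT

A 6-joint arm with a two-finger parallel gripper is mounted at the origin on the work surface. World frame = base frame: x ahead of the robot, y to its left, z up, the work surface at z = 0. Lengths are in mm, angles in rad, forces in N, time in s.
With the tool pointing down it reaches from about 400 to 925 mm from the base axis. Payload 12.5 kg.
Tool frame: the origin (TCP) lies at the very end of the fingers, on their centre line; the grasp point (between the pads) lies 19 mm behind it; y points along the fingers, z is the direction in which the jaws open and shut, and the axes are right-handed (so a half turn about y gives the same grasp; the last joint's range is limited). The gripper opens to 95 mm and grips with 3 to 60 N. Pads are 20 mm wide; open, the fingers measure 119 mm over their backs; the gripper's body (75 mm by 180 mm) begins 59 mm behind the grasp point.
Start: joints at [1.033, 0.491, 1.559, -0, 1.092, -0.106], TCP at [261.553, 567.659, 214.661] pointing down, gripper open.
Joint ranges: [-3.1, 3.1], [-0.84, 2.19], [0.05, 2.79], [-1.13, 4.28], [0.06, 2.93], [-2.69, 2.69]. Speed limits (rad/s): [2.22, 2.22, 2.79, 3.14, 3.14, 3.14].

INTERFACE

Orientations are given as [roll, pitch, yaw] about the fixed x, y, z axes, in that order (R = Rz(yaw) Ry(pitch) Rx(roll)).
In Python, from cell import env, optics gives the robot as it stands.
- The arm moves only by the tool drive_tool, never from a script. Its argument "steps" is a list of rows, each an object with "slide": the shift along the tool's x, y, z in m, a list of three; "dr": the turn, a rotation vector about the tool's x, y, z in rad, a list of three; "fingers": the finger opening in m, from 0 to 0.0951. A call has 1 to 5 rows; each row is the pose to reach, as a shift and turn from the pose commanded when the call began, along the tool's axes at that moment; what a row does not reach only later rows make up. A row lasts 1/12 s, in which the tool goes at most 41.7 mm and 7.16 degrees, less where a joint would pass 70% of its speed; a pose out of reach is approached as far as the arm can. A call with a gripper value outside its range is refused whole. The fingers move at their own pace and stop on an object; the grip force is fixed at half the most. Time passes only in rows, so rows that repeat a pose let the fingers close. It gives the time, the measured TCP pose, the force and the opening at its end, in the units of the state.
- env.state(): the state, without advancing time (a new reading comes with each control period).
- optics.read_camera(name): name is "scene" or "top" or "wrist"; returns the picture (480x640x3 uint8, red, green, blue); there is no depth.
- optics.camera_model(name): a dict with "mtx" (3x3 intrinsics, pixels), "R" (3x3) and "t" (3): a world point X has camera coordinates R X + t. Camera axes: x right, y down, z forward; pixel columns grow to the right and rows downward; lengths in mm; the calibration is good to about 2 mm. A picture is of the moment at which its call begins: read the wrist's pose just before it. camera_model takes no time and is no camera call; for the wrist camera it gives the pose at the moment of the call.
- env.job_done(): hands the job in, once; it reports no verdict.
The state is a dict: "t": time; "joints": joint angles; "qvel": joint speeds; "tau": joint torques, N m; "eef_pos": TCP position; "tcp_rot": TCP orientation; "ft_force": force on the tool from outside, world axes, zero at the start; "moment": the same for the moment, N m; "opening": opening from 0.0 (shut) to 1.0 (fully open).
Only numpy, scipy, OpenCV 4.12 (cv2) and the standard library are available. Lean on these libraries where they do the work, as an engineer would, in place of code of your own. Each camera call takes 0.05 s, during which the arm holds its last target.

TASK

Push the tall wooden crate of pewter beakers along the bench into the yellow bay until it stands home: between the two side rails, square and flat against the back stop. It is top-heavy, so push it slowly and low, on the blue foot at its base, so that it slides upright and does not rock or tip; keep your fingers off its upper half and its beakers, and do not lift or carry it. Leave the other things on the bench where they are.

Things in the scene. Friction and masses are not known exactly. Their poses are not given: they have to be found in the camera images.
- crate: Tall pale wooden crate 75 mm deep (x), 160 wide (y), 170 high; beakers fixed in its top, to 205 mm. Origin: centre of the tall part's underside. Blue foot on its -x side, to the robot: x = -92.5 to -37.5 mm, 160 wide, 35 high, flat face. 0.65 to 0.95 kg, bench friction about 0.6: pushed below 45 mm it slides, above 80 it tips. Starts 115 to 150 mm short of home, to 25 aside, 0.2 rad off square.
- bay: Fixed yellow bay. Origin: point on the bench where the crate's origin lies when home; x points into the bay, to the stop; z up. Back stop: 240 mm long (y), 22 thick, 40 high, front face at x = +37.5 mm. Side rails 20 wide and high, x = -22.5 to +37.5, inner faces at y = -100 and +100 (20 play each side), then mouths flaring out 0.5 rad to x = -53, y = 117. No floor: the crate slides on the bench.
- beaker: Bystander: pewter beaker, 68 mm diameter, 95 mm high, upright to the left of the bay. Origin: centre of its underside.
- hammer: Bystander: hammer lying on the bench to the right of the bay. Origin: centre of its underside; handle to its -x.
- tankard: Bystander: pewter tankard with a handle, 80 mm diameter, 110 mm high, at the left of the bench. Origin: centre of its underside.
- mallet: Bystander: round wooden mallet 200 mm long, 44 mm diameter, lying on the right of the bench. Origin: under its axis, 20 mm from the inner end of its thick head.
- rubber_ring: Bystander: black rubber ring, 76 mm diameter, 24 mm high, at the left of the bench. Origin: centre of its underside.
- polish: Bystander: white jar with a blue cap, 64 mm diameter, 75 mm high, at the left back of the bench. Origin: centre of its underside.
- crate_top: Upper part of the crate, one piece with it: all above 100 mm height, with the three beakers (42 mm diameter, centres at y = -48, 0 and +48 mm). Not to be touched by the fingers. Same origin and axes as the crate.

How it is judged:
By the outcome, as a careful person would: the job done as asked, in the order asked, and still so for the second after the job is handed in, with the robot touching nothing.
It also fails if it takes over 38 s, if anything falls off the work surface, if the arm or the gripper's body presses on something with over 40 N, if the wrist force passes 120 N, or if a joint passes its speed limit or range.

## Working session

There is one attempt and no reset: what is moved stays moved. The work goes in short steps, Python scripts to look and compute and a tool call to move; the robot and the scene stay as the last step left them, time stands still between calls to the robot, and variables do not carry over. Pictures are saved under pics/ and viewed, and the job is handed in when it is done.

Besides the shell and the picture viewer there is one more tool, called after "Call:" as name([rows], argument=value, ...), one row to a line, values as JSON. drive_tool: Moves the arm, as the interface text tells. Its arguments: {"type":"object","properties":{"steps":{"type":"array","items":{"type":"object","properties":{"slide":{"type":"array","items":{"type":"number"}},"dr":{"type":"array","items":{"type":"number"}},"fingers":{"type":"number"}}}}},"required":["steps"]}

```bash
ls; mkdir -p pics
python3 - <<'E'
from cell import env, optics
import cv2
for n in ("scene","top"):
    im=optics.read_camera(n); cv2.imwrite(f"pics/{n}0.png",im[:,:,::-1])
    print(n,optics.camera_model(n))
print(env.state())
E
```

```text
pics
scene {'mtx': array([[498.8801503 ,   0.        , 320.36277228],
       [  0.        , 498.8801503 , 239.50161371],
       [  0.        ,   0.        ,   1.        ]]), 'R': array([[-0.49344857,  0.86969811,  0.01156274],
       [ 0.72208805,  0.41703619, -0.5519689 ],
       [-0.48486839, -0.26401895, -0.83378453]]), 't': array([ 269.74695854, -369.65478484, 1630.394106  ])}
top {'mtx': array([[439.10091305,   0.        , 312.70941355],
       [  0.        , 439.10091305, 237.66184637],
       [  0.        ,   0.        ,   1.        ]]), 'R': array([[-8.47444352e-02, -9.96402711e-01, -1.31499416e-04],
       [-9.66986854e-01,  8.22744346e-02, -2.41179066e-01],
       [ 2.40322294e-01, -2.03114255e-02, -9.70480624e-01]]), 't': array([  25.20365563,  552.90234819, 1218.48355287])}
{'t': 0.1, 'joints': array([ 1.03340360e+00,  4.91445168e-01,  1.55937921e+00, -7.43270619e-07,
        1.09167879e+00, -1.05612223e-01]), 'qvel': array([-0.00040158, -0.00224313, -0.00131462, -0.00125   , -0.00083527,
        0.00235122]), 'tau': array([ 2.28122532e-03, -6.13625407e+01, -2.58603787e+01,  6.94088638e-02,
        4.70372604e-02,  2.51998750e-05]), 'eef_pos': array([261.43608221, 567.46759988, 214.15700001]), 'tcp_rot': array([-1.57170184e+00,  9.53277176e-05, -4.31780202e-01]), 'ft_force': array([ 0.73523554, -0.13507703, -0.18774386]), 'moment': array([-0.00714567,  0.01656712,  0.00186192]), 'opening': 0.9991780152730098}
```

View pics/scene0.png

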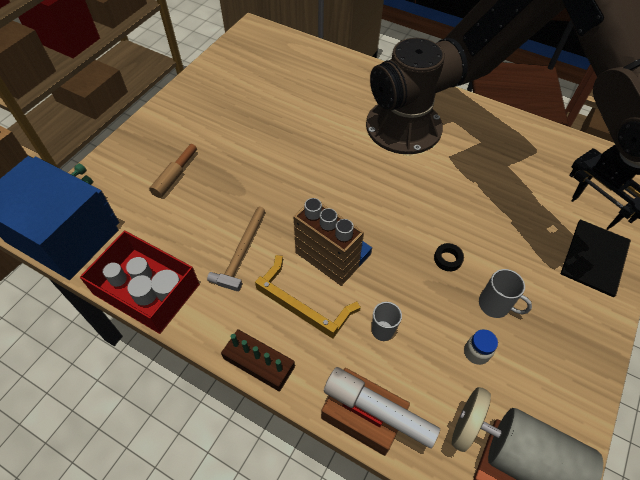

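View pics/top0.png

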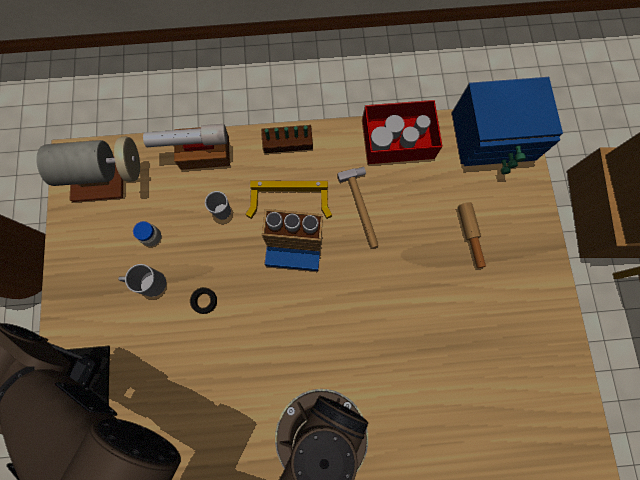

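Top view: crate at about (293,235) with its blue foot at rows 248–270, and the bay stop at row 185 from column 250 to 328. The ring (203,300) and hammer (365,215) are clear of the path. Next I measure by colour.

```bash
cat > h.py <<'E'
import numpy as np, cv2
from cell import env, optics
def cast(cm,uv,z):
    uv=np.atleast_2d(np.asarray(uv,float))
    d=np.c_[uv,np.ones(len(uv))]@np.linalg.inv(cm["mtx"]).T@cm["R"]
    c=-cm["R"].T@cm["t"]; return (c+d*((z-c[2])/d[:,2])[:,None])
def proj(cm,X):
    p=(np.atleast_2d(X)@cm["R"].T+cm["t"])@cm["mtx"].T; return p[:,:2]/p[:,2:]
def mask(im,lo,hi,box):
    h=cv2.cvtColor(im,cv2.COLOR_RGB2HSV); m=cv2.inRange(h,lo,hi)
    o=np.zeros_like(m); x0,y0,x1,y1=box; o[y0:y1,x0:x1]=m[y0:y1,x0:x1]; return o
E
python3 - <<'E'
from h import *
im=cv2.imread("pics/top0.png")[:,:,::-1].copy(); cm=optics.camera_model("top")
y=mask(im,(20,150,70),(32,255,255),(235,170,345,225))
b=mask(im,(100,120,50),(120,255,255),(255,235,335,280))
for n,m in (("y",y),("b",b)):
    c=max(cv2.findContours(m,0,2)[0],key=cv2.contourArea)
    print(n,cv2.contourArea(c),cv2.boundingRect(c)); 
    if n=="b":
        q=cv2.approxPolyDP(c,3,True)[:,0]; print(q.tolist())
        r=cv2.minAreaRect(c); bp=cv2.boxPoints(r); print(bp)
        print(cast(cm,bp,35).round(1)); 
v=im[160:290,230:350][:,:,::-1]
cv2.imwrite("pics/crop.png",cv2.resize(v,None,fx=6,fy=6,interpolation=cv2.INTER_NEAREST)[:, :720][:600])
s=cv2.imread("pics/scene0.png"); v=s[190:340,240:400]
cv2.imwrite("pics/crops.png",cv2.resize(v,None,fx=4,fy=4,interpolation=cv2.INTER_NEAREST))
E
```

```text
y 405.5 (250, 180, 78, 8)
b 911.0 (265, 247, 55, 23)
[[267, 247], [265, 264], [317, 269], [318, 251]]
[[264.57306 264.55374]
 [266.30103 246.122  ]
 [319.3659  251.09683]
 [317.63794 269.52856]]
[[491.5 126.5  35. ]
 [546.9 118.1  35. ]
 [518.3 -38.7  35. ]
 [463.3 -28.7  35. ]]
```

Run:
```python
import cv2
v=cv2.imread("pics/top0.png")[175:275,235:345]
cv2.imwrite("pics/crop2.png",cv2.resize(v,None,fx=6,fy=6,interpolation=cv2.INTER_NEAREST))
```

```text
(no output)
```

View pics/crop2.png

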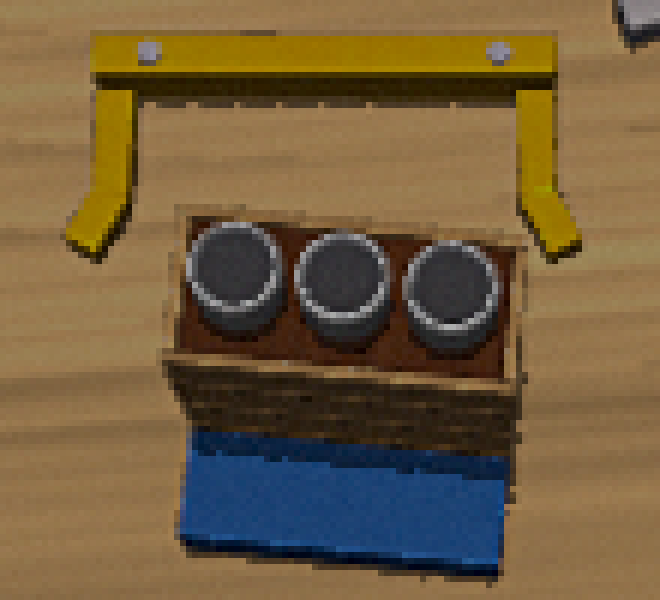

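View pics/crops.png

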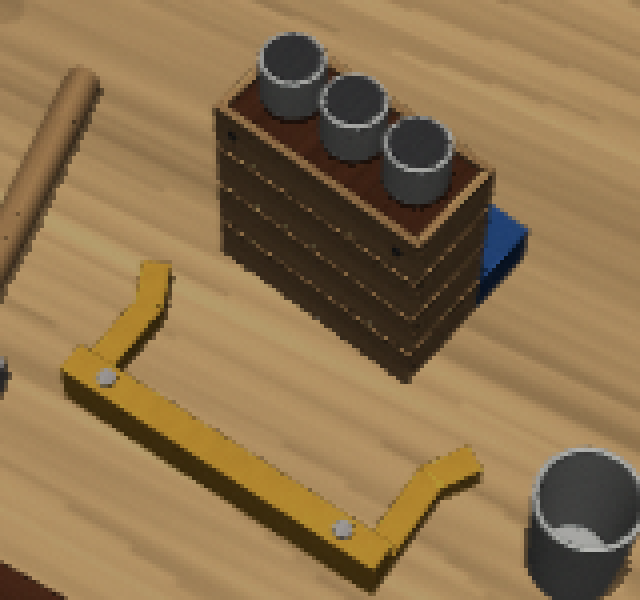

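Crop: the foot's front top edge runs from (183,537) to (498,566), the stop's top front edge from (92,72) to (557,72) (6x crop). I convert these to positions.

Run:
```python
from h import *
cm=optics.camera_model("top"); sc=optics.camera_model("scene")
f=lambda p:np.array(p,float)/6+[235-.5,175-.5]
g=lambda p:np.array(p,float)/4+[240-.5,190-.5]
def show(n,P): 
    d=P[1]-P[0]; print(n,P.round(1).tolist(),"len",np.linalg.norm(d).round(1),"dir",np.arctan2(-d[0],d[1]).round(4), "alt", np.arctan2(d[0],-d[1]).round(4))
show("foot front top",cast(cm,f([(182,537),(498,567)]),35))
show("foot bottom",cast(cm,f([(182,550),(498,578)]),0))
show("crate rim front",cast(cm,f([(164,361),(517,389)]),170))
show("crate rim back",cast(cm,f([(178,207),(524,247)]),170))
show("stop front top",cast(cm,f([(92,73),(557,73)]),40))
show("stop back top",cast(cm,f([(92,34),(557,34)]),40))
show("rail inner L",cast(cm,f([(138,92),(133,183)]),20))
show("rail inner R",cast(cm,f([(516,92),(517,190)]),20))
show("scene stop back",cast(sc,g([(64,370),(372,565)]),40))
show("scene stop front top",cast(sc,g([(84,346),(394,546)]),40))
show("scene crate rim +x",cast(sc,g([(216,107),(418,243)]),170))
show("scene crate bottom +x",cast(sc,g([(222,253),(408,382)]),0))
```

```text
foot front top [[493.1, 125.7, 35.0], [464.9, -28.5, 35.0]] len 156.7 dir 2.9609 alt -0.1807
foot bottom [[493.2, 129.4, 0.0], [465.3, -28.9, 0.0]] len 160.7 dir 2.9673 alt -0.1743
crate rim front [[547.6, 116.2, 170.0], [521.3, -40.5, 170.0]] len 158.9 dir 2.9752 alt -0.1664
crate rim back [[619.4, 105.8, 170.0], [587.1, -49.6, 170.0]] len 158.7 dir 2.9366 alt -0.205
stop front top [[737.8, 157.1, 40.0], [717.5, -81.0, 40.0]] len 238.9 dir 3.0567 alt -0.0849
stop back top [[759.1, 156.0, 40.0], [738.7, -83.0, 40.0]] len 239.8 dir 3.0567 alt -0.0849
rail inner L [[733.0, 136.1, 20.0], [683.5, 141.4, 20.0]] len 49.8 dir 1.4644 alt -1.6772
rail inner R [[716.3, -60.1, 20.0], [662.9, -55.8, 20.0]] len 53.6 dir 1.4913 alt -1.6503
scene stop back [[737.7, -80.6, 40.0], [756.4, 151.7, 40.0]] len 233.1 dir -0.0799 alt 3.0617
scene stop front top [[716.9, -79.2, 40.0], [739.1, 157.3, 40.0]] len 237.5 dir -0.0934 alt 3.0482
scene crate rim +x [[593.0, -51.2, 170.0], [617.9, 101.5, 170.0]] len 154.7 dir -0.1618 alt 2.9798
scene crate bottom +x [[592.6, -53.3, 0.0], [616.9, 103.4, 0.0]] len 158.5 dir -0.154 alt 2.9876
```

Run:
```python
from h import *
cm=optics.camera_model("top")
print(cast(cm,[(203,300),(147,292),(217,219),(146,240),(375,246)],0).round(0))
```

```text
[[ 407.  319.    0.]
 [ 445.  486.    0.]
 [ 655.  269.    0.]
 [ 606.  490.    0.]
 [ 527. -212.    0.]]
```

Call:
drive_tool([
  {"slide": [0.028,0,-0.03],"dr": [0,0,0],"fingers": 0.0951},
  {"slide": [0.056,0,-0.06],"dr": [0,0,0],"fingers": 0.0951},
  {"slide": [0.084,0,-0.088],"dr": [0,0,0],"fingers": 0.0951},
  {"slide": [0.112,0,-0.118],"dr": [0,0,0],"fingers": 0.0951},
  {"slide": [0.14,0,-0.147],"dr": [0,0,0],"fingers": 0.0951},
])

```text
t: 0.52
eef_pos: [327.1, 373.7, 214.4]
tcp_rot: [-1.571, 0.0, -0.431]
ft_force: [1.3, 0.5, -0.1]
opening: 0.999
```

Call:
drive_tool([
  {"slide": [0.028,0,-0.03],"dr": [0,0,0],"fingers": 0.0951},
  {"slide": [0.056,0,-0.06],"dr": [0,0,0],"fingers": 0.0951},
  {"slide": [0.084,0,-0.088],"dr": [0,-0.05,0],"fingers": 0.0951},
  {"slide": [0.112,0,-0.118],"dr": [0,-0.15,0],"fingers": 0.0951},
  {"slide": [0.14,0,-0.147],"dr": [0,-0.262,0],"fingers": 0.0951},
])

```text
t: 0.93
eef_pos: [391.0, 187.7, 214.6]
tcp_rot: [-1.571, 0.0, -0.182]
ft_force: [0.4, 0.2, -0.8]
opening: 1.0
```

Call:
drive_tool([
  {"slide": [0.018,0,-0.035],"dr": [0,0,0],"fingers": 0.0951},
  {"slide": [0.036,0,-0.07],"dr": [0,0,0],"fingers": 0.0951},
  {"slide": [0.053,0,-0.1],"dr": [0,0,0],"fingers": 0.0951},
  {"slide": [0.063,0,-0.119],"dr": [0,0,0],"fingers": 0.0951},
  {"slide": [0.063,0.03,-0.119],"dr": [0,0,0],"fingers": 0.0951},
])

```text
t: 1.35
eef_pos: [434.0, 58.0, 187.6]
tcp_rot: [-1.57, -0.008, -0.19]
ft_force: [0.2, 0.2, -1.0]
opening: 0.998
```

Call:
drive_tool([
  {"slide": [0,0.04,0],"dr": [0,0,0],"fingers": 0.0951},
  {"slide": [0,0.08,0],"dr": [0,0,0],"fingers": 0.0951},
  {"slide": [0,0.12,0],"dr": [0,0,0],"fingers": 0.0951},
  {"slide": [0,0.15,0],"dr": [0,0,0],"fingers": 0.0951},
  {"slide": [0,0.16,0],"dr": [0,0,0],"fingers": 0.0951},
])

```text
t: 1.77
eef_pos: [429.1, 61.0, 21.0]
tcp_rot: [-1.572, 0.005, -0.187]
ft_force: [-0.6, 0.2, 1.1]
opening: 0.998
```

Call:
drive_tool([
  {"slide": [0,0.005,0],"dr": [0,0,0],"fingers": 0.0951},
  {"slide": [0,0.01,0],"dr": [0,0,0],"fingers": 0.0951},
  {"slide": [0,0.01,0],"dr": [0,0,0],"fingers": 0.0951},
])

```text
t: 2.02
eef_pos: [430.9, 61.1, 14.5]
tcp_rot: [-1.571, 0.0, -0.186]
ft_force: [-0.2, -0.1, -0.4]
opening: 1.004
```

Run:
```python
from h import *
im=optics.read_camera("top"); cv2.imwrite("pics/top1.png",im[:,:,::-1])
v=im[175:300,235:345,::-1]
cv2.imwrite("pics/c1.png",cv2.resize(v,None,fx=4.8,fy=4.8,interpolation=cv2.INTER_NEAREST))
im=optics.read_camera("wrist"); cv2.imwrite("pics/w1.png",im[:,:,::-1])
print(env.state())
```

```text
{'t': 2.1167, 'joints': array([-1.10970619e-02,  5.83440406e-01,  2.19211792e+00,  2.15439033e-04,
        3.64652237e-01, -1.39580620e+00]), 'qvel': array([ 1.42026091e-03, -9.34140059e-03,  2.99078832e-03,  2.08646439e-03,
        9.86285014e-04,  1.81821542e-05]), 'tau': array([-5.40246244e-02, -4.82404554e+01, -7.80348033e+00, -7.58867915e-03,
        3.92603176e-02,  9.14398584e-06]), 'eef_pos': array([431.20635026,  61.13962681,  15.36220543]), 'tcp_rot': array([-1.57047978e+00, -1.34754677e-03, -1.86288622e-01]), 'ft_force': array([0.65789998, 0.31154777, 0.06247182]), 'moment': array([ 0.0217668 , -0.03531233,  0.0087129 ]), 'opening': 0.9999967717271617}
```

View pics/c1.png

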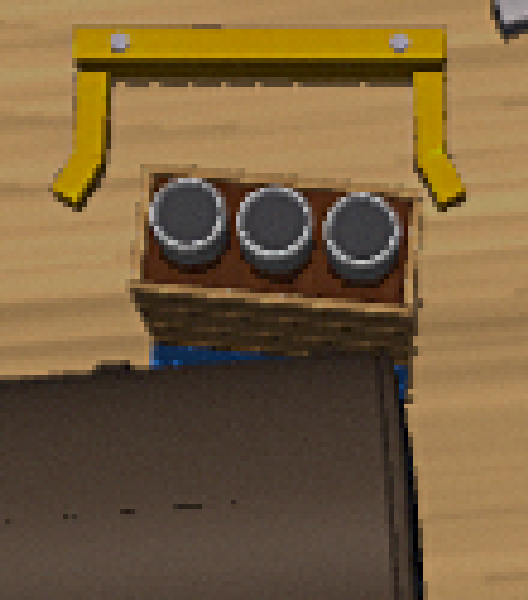

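View pics/w1.png

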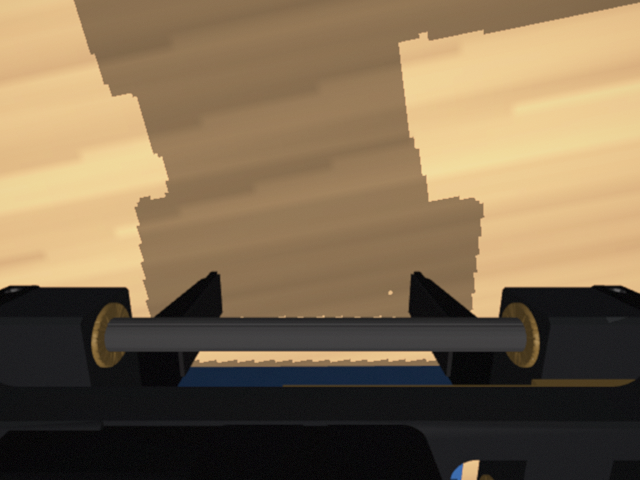

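The wrist view shows the foot edge at about row 362, nearly parallel to the finger line and between the fingers. In the top view the arm hides the foot but is clear of the crate. I close the gap, then push slowly.

Call:
drive_tool([
  {"slide": [0.01,0.003,-0.004],"dr": [0,-0.008,0],"fingers": 0.0951},
  {"slide": [0.018,0.003,-0.004],"dr": [0,-0.016,0],"fingers": 0.0951},
  {"slide": [0.025,0.003,-0.004],"dr": [0,-0.016,0],"fingers": 0.0951},
  {"slide": [0.03,0.003,-0.004],"dr": [0,-0.016,0],"fingers": 0.0951},
  {"slide": [0.032,0.003,-0.004],"dr": [0,-0.016,0],"fingers": 0.0951},
])

```text
t: 2.53
eef_pos: [462.7, 51.0, 11.8]
tcp_rot: [-1.571, -0.001, -0.171]
ft_force: [0.6, 1.0, -1.2]
opening: 1.0
```

Call:
drive_tool([
  {"slide": [0.0015,0,0],"dr": [0,0,0],"fingers": 0.0951},
  {"slide": [0.003,0,0],"dr": [0,0,0],"fingers": 0.0951},
  {"slide": [0.0045,0,0],"dr": [0,0,0],"fingers": 0.0951},
  {"slide": [0.006,0,0],"dr": [0,0,0],"fingers": 0.0951},
  {"slide": [0.0075,0,0],"dr": [0,0,0],"fingers": 0.0951},
])

```text
t: 2.95
eef_pos: [468.5, 50.0, 11.6]
tcp_rot: [-1.571, 0.001, -0.171]
ft_force: [-7.5, 0.8, 6.0]
opening: 0.999
```

Call:
drive_tool([
  {"slide": [0.002,0,0.0003],"dr": [0,-0.002,0],"fingers": 0.0951},
  {"slide": [0.004,0,0.0007],"dr": [0,-0.004,0],"fingers": 0.0951},
  {"slide": [0.0062,0,0.0011],"dr": [0,-0.006,0],"fingers": 0.0951},
  {"slide": [0.0086,0,0.0015],"dr": [0,-0.009,0],"fingers": 0.0951},
  {"slide": [0.011,0,0.0019],"dr": [0,-0.011,0],"fingers": 0.0951},
])

```text
t: 3.37
eef_pos: [477.9, 50.1, 11.5]
tcp_rot: [-1.571, 0.005, -0.159]
ft_force: [-8.5, 0.1, 5.5]
opening: 1.0
```

Call:
drive_tool([
  {"slide": [0.0025,0,0.0004],"dr": [0,-0.002,0],"fingers": 0.0951},
  {"slide": [0.005,0,0.0008],"dr": [0,-0.004,0],"fingers": 0.0951},
  {"slide": [0.0075,0,0.0012],"dr": [0,-0.006,0],"fingers": 0.0951},
  {"slide": [0.01,0,0.0016],"dr": [0,-0.009,0],"fingers": 0.0951},
  {"slide": [0.0125,0,0.002],"dr": [0,-0.011,0],"fingers": 0.0951},
])

```text
t: 3.78
eef_pos: [490.6, 50.1, 11.5]
tcp_rot: [-1.571, 0.005, -0.148]
ft_force: [-8.9, -1.0, 6.0]
opening: 0.999
```

Run:
```python
from h import *
for n,b,s in (("top",(235,175,345,300),4.8),("scene",(240,190,400,340),4)):
    im=optics.read_camera(n); x0,y0,x1,y1=b
    cv2.imwrite(f"pics/{n}2.png",cv2.resize(im[y0:y1,x0:x1,::-1],None,fx=s,fy=s,interpolation=cv2.INTER_NEAREST))
```

```text
(no output)
```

View pics/top2.png

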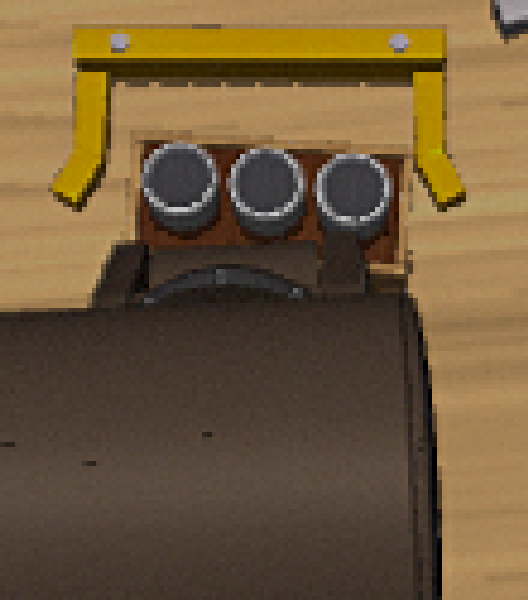

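View pics/scene2.png

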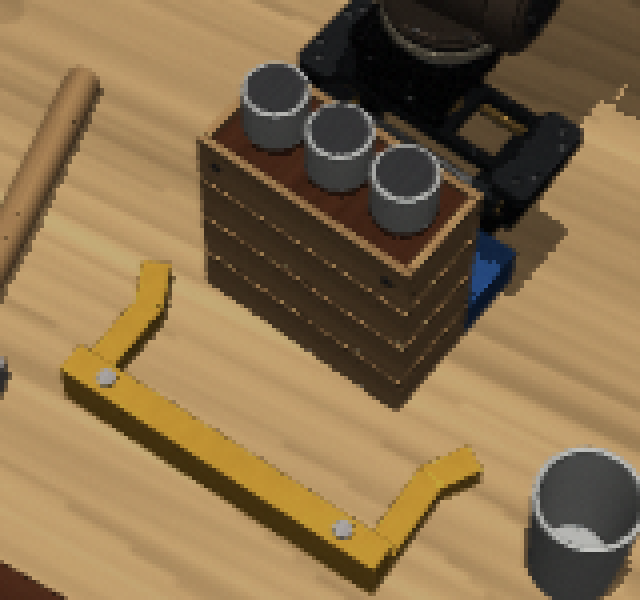

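The scene view shows the crate upright with its underside front edge from (207,283) to (397,408), and the gripper low behind it. I check its pose, then continue.

Run:
```python
from h import *
sc=optics.camera_model("scene");cm=optics.camera_model("top")
g=lambda p:np.array(p,float)/4+[240-.5,190-.5]
f=lambda p:np.array(p,float)/4.8+[235-.5,175-.5]
for P in (cast(sc,g([(207,283),(397,408)]),0),cast(sc,g([(198,140),(411,275)]),170),cast(cm,f([(412,155),(135,140)]),170)):
    d=P[1]-P[0]; a=np.arctan2(-d[0],d[1]); m=P.mean(0)[:2]
    o=m-37.5*np.array([np.cos(a),np.sin(a)]); r=o-[690.3,41.3]; c,s=np.cos(.087),np.sin(.087)
    print(P.round(1)[:,:2].tolist(),"yaw",a.round(3),"bayframe",(c*r[0]-s*r[1]).round(1),(s*r[0]+c*r[1]).round(1))
```

```text
[[618.0, -49.7], [637.3, 106.2]] yaw -0.123 bayframe -98.8 -17.1
[[619.5, -47.8], [639.2, 108.3]] yaw -0.126 bayframe -97.3 -14.8
[[612.7, -47.8], [635.0, 109.1]] yaw -0.142 bayframe -102.7 -14.3
```

Call:
drive_tool([
  {"slide": [0.0025,0,0.0004],"dr": [0,-0.002,0],"fingers": 0.0951},
  {"slide": [0.005,0,0.0008],"dr": [0,-0.004,0],"fingers": 0.0951},
  {"slide": [0.0075,0,0.0012],"dr": [0,-0.006,0],"fingers": 0.0951},
  {"slide": [0.01,0,0.0016],"dr": [0,-0.009,0],"fingers": 0.0951},
  {"slide": [0.0125,0,0.002],"dr": [0,-0.011,0],"fingers": 0.0951},
])

```text
t: 4.3
eef_pos: [503.3, 50.2, 11.4]
tcp_rot: [-1.571, 0.005, -0.137]
ft_force: [-7.6, -0.7, 6.1]
opening: 0.996
```

Call:
drive_tool([
  {"slide": [0.0025,0,0.0004],"dr": [0,-0.002,0],"fingers": 0.0951},
  {"slide": [0.005,0,0.0008],"dr": [0,-0.004,0],"fingers": 0.0951},
  {"slide": [0.0075,0,0.0011],"dr": [0,-0.006,0],"fingers": 0.0951},
  {"slide": [0.01,0,0.0014],"dr": [0,-0.009,0],"fingers": 0.0951},
  {"slide": [0.0125,0,0.0017],"dr": [0,-0.011,0],"fingers": 0.0951},
])

```text
t: 4.72
eef_pos: [515.9, 50.1, 11.4]
tcp_rot: [-1.571, 0.005, -0.126]
ft_force: [-8.9, -0.5, 4.8]
opening: 1.002
```

Call:
drive_tool([
  {"slide": [0.0025,0,0.0003],"dr": [0,-0.002,0],"fingers": 0.0951},
  {"slide": [0.005,0,0.0006],"dr": [0,-0.004,0],"fingers": 0.0951},
  {"slide": [0.0075,0,0.0009],"dr": [0,-0.006,0],"fingers": 0.0951},
  {"slide": [0.01,0,0.0012],"dr": [0,-0.009,0],"fingers": 0.0951},
  {"slide": [0.0125,0,0.0015],"dr": [0,-0.011,0],"fingers": 0.0951},
])

```text
t: 5.13
eef_pos: [528.6, 50.1, 11.4]
tcp_rot: [-1.571, 0.005, -0.115]
ft_force: [-8.5, -0.6, 5.9]
opening: 0.998
```

Call:
drive_tool([
  {"slide": [0.0025,0,0.0003],"dr": [0,-0.002,0],"fingers": 0.0951},
  {"slide": [0.005,0,0.0006],"dr": [0,-0.004,0],"fingers": 0.0951},
  {"slide": [0.0075,0,0.0009],"dr": [0,-0.006,0],"fingers": 0.0951},
  {"slide": [0.01,0,0.0012],"dr": [0,-0.009,0],"fingers": 0.0951},
  {"slide": [0.0125,0,0.0014],"dr": [0,-0.011,0],"fingers": 0.0951},
])

```text
t: 5.55
eef_pos: [541.1, 50.0, 11.4]
tcp_rot: [-1.571, 0.005, -0.104]
ft_force: [-8.0, -0.8, 4.9]
opening: 1.001
```

Run:
```python
from h import *
for n,b,s in (("top",(235,175,345,300),4.8),("scene",(240,190,400,340),4)):
    im=optics.read_camera(n); x0,y0,x1,y1=b
    cv2.imwrite(f"pics/{n}3.png",cv2.resize(im[y0:y1,x0:x1,::-1],None,fx=s,fy=s,interpolation=cv2.INTER_NEAREST))
```

```text
(no output)
```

View pics/top3.png

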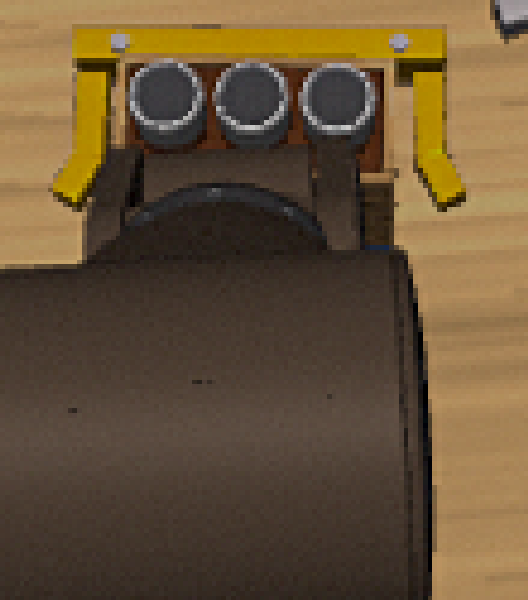

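View pics/scene3.png

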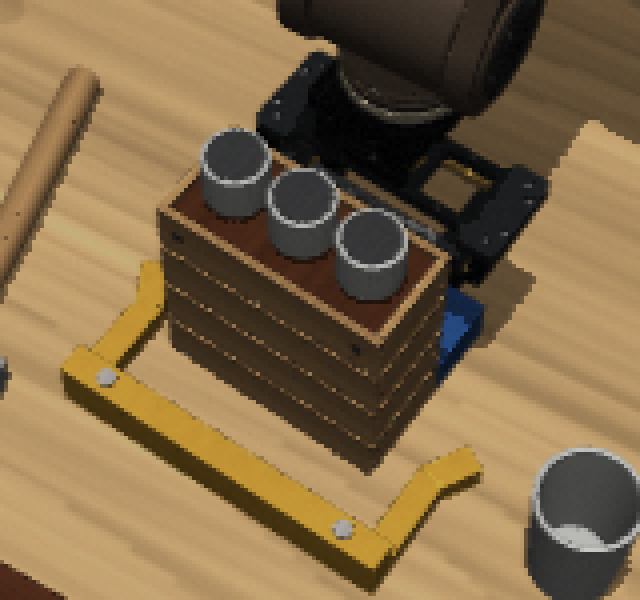

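The crate has entered the bay between both mouths, upright; its bottom front edge runs from (173,349) to (367,471). I measure it again.

```bash
cat > pz.py <<'E'
from h import *
import sys,ast
sc=optics.camera_model("scene");cm=optics.camera_model("top")
g=lambda p:np.array(p,float)/4+[240-.5,190-.5]
f=lambda p:np.array(p,float)/4.8+[235-.5,175-.5]
def rep(P):
    d=P[1]-P[0]; a=np.arctan2(-d[0],d[1]); m=P.mean(0)[:2]
    o=m-37.5*np.array([np.cos(a),np.sin(a)]); r=o-[690.3,41.3]; c,s=np.cos(.087),np.sin(.087)
    print(P.round(1)[:,:2].tolist(),"yaw",a.round(3),"bayframe",(c*r[0]-s*r[1]).round(1),(s*r[0]+c*r[1]).round(1))
E
python3 - <<'E'
from pz import *
rep(cast(sc,g([(173,349),(367,471)]),0)); rep(cast(sc,g([(158,209),(379,341)]),170))
E
```

```text
[[672.6, -42.6], [686.3, 111.1]] yaw -0.089 bayframe -47.7 -7.9
[[673.5, -42.1], [686.7, 113.2]] yaw -0.084 bayframe -47.2 -6.7
```

Call:
drive_tool([
  {"slide": [0.0025,0,0.0003],"dr": [0,-0.002,0],"fingers": 0.0951},
  {"slide": [0.005,0,0.0006],"dr": [0,-0.004,0],"fingers": 0.0951},
  {"slide": [0.0075,0,0.0008],"dr": [0,-0.006,0],"fingers": 0.0951},
  {"slide": [0.01,0,0.001],"dr": [0,-0.008,0],"fingers": 0.0951},
  {"slide": [0.0125,0,0.0013],"dr": [0,-0.01,0],"fingers": 0.0951},
])

```text
t: 6.07
eef_pos: [553.8, 50.0, 11.4]
tcp_rot: [-1.571, 0.005, -0.094]
ft_force: [-8.0, -0.5, 4.6]
opening: 1.001
```

Call:
drive_tool([
  {"slide": [0.0025,0,0.0003],"dr": [0,-0.001,0],"fingers": 0.0951},
  {"slide": [0.005,0,0.0005],"dr": [0,-0.003,0],"fingers": 0.0951},
  {"slide": [0.0075,0,0.0007],"dr": [0,-0.004,0],"fingers": 0.0951},
  {"slide": [0.01,0,0.0009],"dr": [0,-0.006,0],"fingers": 0.0951},
  {"slide": [0.0125,0,0.0012],"dr": [0,-0.007,0],"fingers": 0.0951},
])

```text
t: 6.48
eef_pos: [566.4, 50.0, 11.4]
tcp_rot: [-1.571, 0.005, -0.087]
ft_force: [-8.2, -1.2, 5.7]
opening: 0.999
```

Call:
drive_tool([
  {"slide": [0.002,0,0.0002],"dr": [0,0,0],"fingers": 0.0951},
  {"slide": [0.004,0,0.0004],"dr": [0,0,0],"fingers": 0.0951},
  {"slide": [0.006,0,0.0006],"dr": [0,0,0],"fingers": 0.0951},
  {"slide": [0.008,0,0.0008],"dr": [0,0,0],"fingers": 0.0951},
  {"slide": [0.01,0,0.001],"dr": [0,0,0],"fingers": 0.0951},
])

```text
t: 6.9
eef_pos: [576.4, 50.2, 11.4]
tcp_rot: [-1.571, 0.004, -0.087]
ft_force: [-7.8, 1.3, 4.8]
opening: 1.0
```

Call:
drive_tool([
  {"slide": [0.0015,0,0],"dr": [0,0,0],"fingers": 0.0951},
  {"slide": [0.003,0,0],"dr": [0,0,0],"fingers": 0.0951},
  {"slide": [0.0045,0,0],"dr": [0,0,0],"fingers": 0.0951},
  {"slide": [0.006,0,0],"dr": [0,0,0],"fingers": 0.0951},
  {"slide": [0.007,0,0],"dr": [0,0,0],"fingers": 0.0951},
])

```text
t: 7.32
eef_pos: [583.5, 49.7, 11.4]
tcp_rot: [-1.571, 0.004, -0.087]
ft_force: [-8.2, 0.9, 5.7]
opening: 1.002
```

Now the last millimetres, in fine steps while watching the force.

Call:
drive_tool([
  {"slide": [0.0007,0,0],"dr": [0,0,0],"fingers": 0.0951},
  {"slide": [0.0014,0,0],"dr": [0,0,0],"fingers": 0.0951},
  {"slide": [0.002,0,0],"dr": [0,0,0],"fingers": 0.0951},
  {"slide": [0.002,0,0],"dr": [0,0,0],"fingers": 0.0951},
])

```text
t: 7.65
eef_pos: [585.5, 49.5, 11.4]
tcp_rot: [-1.571, 0.004, -0.087]
ft_force: [-7.7, 0.7, 5.3]
opening: 0.997
```

Call:
drive_tool([
  {"slide": [0.0007,0,0],"dr": [0,0,0],"fingers": 0.0951},
  {"slide": [0.0014,0,0],"dr": [0,0,0],"fingers": 0.0951},
  {"slide": [0.002,0,0],"dr": [0,0,0],"fingers": 0.0951},
])

```text
t: 7.9
eef_pos: [587.3, 49.3, 11.4]
tcp_rot: [-1.571, 0.005, -0.087]
ft_force: [-11.4, 0.5, 7.0]
opening: 0.998
```

Call:
drive_tool([
  {"slide": [0.0005,0,0],"dr": [0,0,0],"fingers": 0.0951},
  {"slide": [0.0005,0,0],"dr": [0,0,0],"fingers": 0.0951},
])

```text
t: 8.07
eef_pos: [587.3, 49.4, 11.4]
tcp_rot: [-1.571, 0.006, -0.087]
ft_force: [-10.6, -0.3, 7.7]
opening: 1.002
```

Run:
```python
from h import *
for n,b,s in (("top",(235,175,345,300),4.8),("scene",(240,190,400,340),4)):
    im=optics.read_camera(n); x0,y0,x1,y1=b
    cv2.imwrite(f"pics/{n}4.png",cv2.resize(im[y0:y1,x0:x1,::-1],None,fx=s,fy=s,interpolation=cv2.INTER_NEAREST))
```

```text
(no output)
```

View pics/scene4.png

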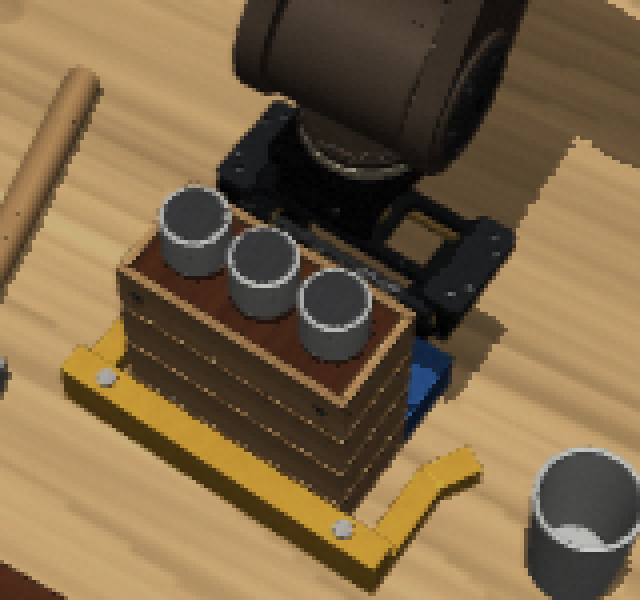

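The scene view shows the crate up against or nearly against the stop (stop's top front edge from (125,370) to (345,510)), upright. I press on until the force clearly rises.

Call:
drive_tool([
  {"slide": [0.0005,0,0],"dr": [0,0,0],"fingers": 0.0951},
  {"slide": [0.001,0,0],"dr": [0,0,0],"fingers": 0.0951},
  {"slide": [0.001,0,0],"dr": [0,0,0],"fingers": 0.0951},
])

```text
t: 8.42
eef_pos: [587.2, 49.3, 11.4]
tcp_rot: [-1.571, 0.008, -0.087]
ft_force: [-15.3, 1.6, 11.0]
opening: 1.003
```

Call:
drive_tool([
  {"slide": [0.0005,0,0],"dr": [0,0,0],"fingers": 0.0951},
  {"slide": [0.001,0,0],"dr": [0,0,0],"fingers": 0.0951},
  {"slide": [0.001,0,0],"dr": [0,0,0],"fingers": 0.0951},
])

```text
t: 8.67
eef_pos: [587.2, 49.3, 11.4]
tcp_rot: [-1.571, 0.01, -0.087]
ft_force: [-19.9, 1.0, 14.6]
opening: 0.997
```

Run:
```python
from h import *
s=env.state();print(s["ft_force"],s["moment"],s["eef_pos"],s["tcp_rot"])
```

```text
[-19.86498485   1.02993061  14.57480534] [ 0.28768333  3.2800336  -0.09242016] [587.2436331   49.346469    11.38923345] [-1.57117703  0.01002778 -0.0870821 ]
```

The TCP has stopped at x = 587.2 while the force rises to 20 N, with almost no yaw moment, so the crate is seated squarely. I back off straight and low.

Call:
drive_tool([
  {"slide": [-0.001,0,0],"dr": [0,0,0],"fingers": 0.0951},
  {"slide": [-0.003,0,0],"dr": [0,0,0],"fingers": 0.0951},
  {"slide": [-0.006,0,0],"dr": [0,0,0],"fingers": 0.0951},
  {"slide": [-0.015,0,0],"dr": [0,0,0],"fingers": 0.0951},
  {"slide": [-0.03,0,0],"dr": [0,0,0],"fingers": 0.0951},
])

```text
t: 9.08
eef_pos: [562.2, 51.4, 11.6]
tcp_rot: [-1.571, -0.001, -0.088]
ft_force: [0.2, -0.6, -0.1]
opening: 0.999
```

Call:
drive_tool([
  {"slide": [-0.025,0,0],"dr": [0,0,0],"fingers": 0.0951},
  {"slide": [-0.05,0,0],"dr": [0,0,0],"fingers": 0.0951},
  {"slide": [-0.075,0,0],"dr": [0,0,0],"fingers": 0.0951},
  {"slide": [-0.1,0,0],"dr": [0,0,0],"fingers": 0.0951},
  {"slide": [-0.12,0,0],"dr": [0,0,0],"fingers": 0.0951},
])

```text
t: 9.5
eef_pos: [440.1, 62.1, 11.8]
tcp_rot: [-1.571, 0.0, -0.087]
ft_force: [0.7, 0.3, -0.4]
opening: 0.999
```

Call:
drive_tool([
  {"slide": [0,-0.04,0],"dr": [0,0,0],"fingers": 0.0951},
  {"slide": [0,-0.08,0],"dr": [0,0,0],"fingers": 0.0951},
  {"slide": [0,-0.12,0],"dr": [0,0,0],"fingers": 0.0951},
  {"slide": [0,-0.16,0],"dr": [0,0,0],"fingers": 0.0951},
  {"slide": [0,-0.19,0],"dr": [0,0,0],"fingers": 0.0951},
])

```text
t: 9.92
eef_pos: [442.1, 62.0, 204.8]
tcp_rot: [-1.57, -0.003, -0.087]
ft_force: [0.0, -0.7, 0.1]
opening: 1.005
```

Call:
drive_tool([
  {"slide": [0,0,0.04],"dr": [0,0,0],"fingers": 0.0951},
  {"slide": [0,0,0.08],"dr": [0,0,0],"fingers": 0.0951},
  {"slide": [0,0,0.12],"dr": [0,0,0],"fingers": 0.0951},
  {"slide": [0,0,0.16],"dr": [0,0,0],"fingers": 0.0951},
  {"slide": [0,0,0.19],"dr": [0,0,0],"fingers": 0.0951},
])

```text
t: 10.33
eef_pos: [458.4, 253.8, 201.7]
tcp_rot: [-1.57, -0.001, -0.087]
ft_force: [0.1, -1.1, 0.6]
opening: 0.999
```

Run:
```python
from h import *
for n,b,s in (("top",(235,165,345,290),4.8),("scene",(240,190,400,340),4)):
    im=optics.read_camera(n); x0,y0,x1,y1=b
    cv2.imwrite(f"pics/{n}5f.png",im[:,:,::-1])
    cv2.imwrite(f"pics/{n}5.png",cv2.resize(im[y0:y1,x0:x1,::-1],None,fx=s,fy=s,interpolation=cv2.INTER_NEAREST))
print(env.state()["t"])
```

```text
10.4333
```

View pics/scene5.png

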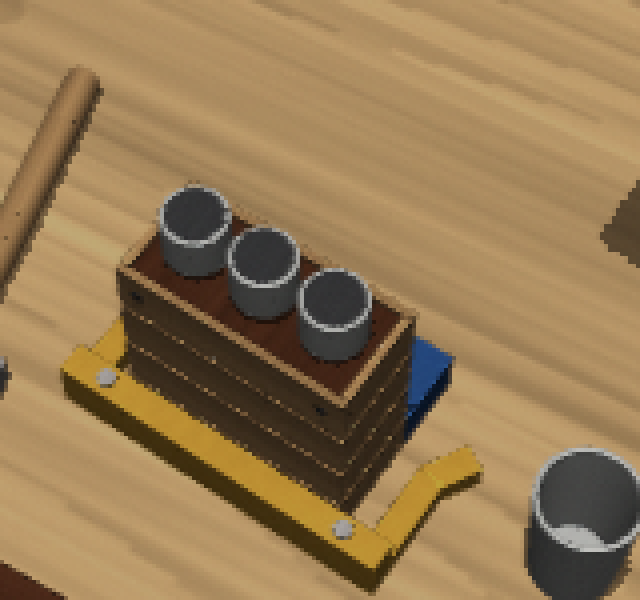

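View pics/top5.png

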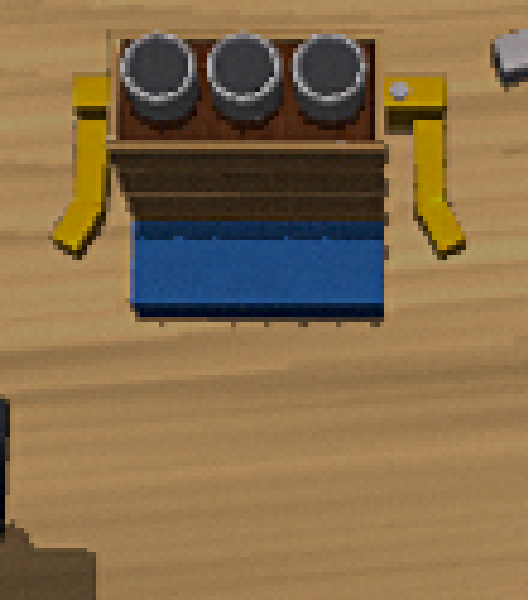

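View pics/top5f.png

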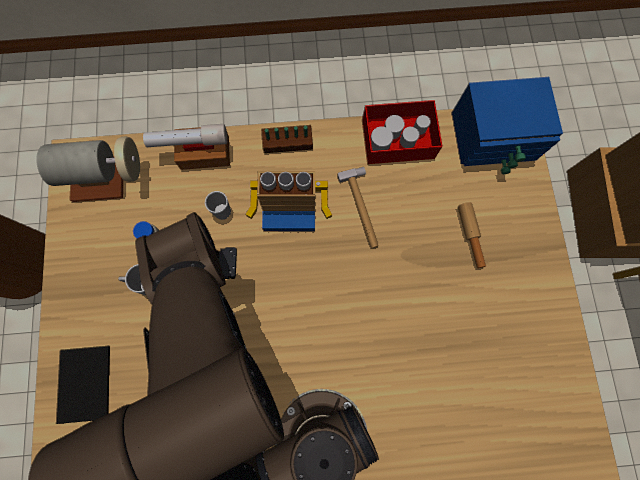

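Both views show the crate upright, with its foot's front top edge level at crop row 303 (columns 132–384), parallel to the stop. The visible bystanders are unmoved. One numerical check follows.

Run:
```python
from pz import *
f=lambda p:np.array(p,float)/4.8+[235-.5,165-.5]
P=cast(cm,f([(384,303),(132,303)]),35); d=P[1]-P[0];a=np.arctan2(-d[0],d[1]);o=P.mean(0)[:2]+92.5*np.array([np.cos(a),np.sin(a)])
r=o-[690.3,41.3];c,s=np.cos(.087),np.sin(.087);print(a,c*r[0]-s*r[1],s*r[0]+c*r[1])
rep(cast(sc,g([(118,268),(344,404)]),170)); 
A=cv2.imread("pics/scene0.png").astype(int);B=cv2.imread("pics/scene5f.png").astype(int)
D=(abs(A-B).max(2)>40).astype(np.uint8)
for n,(x0,y0,x1,y1) in dict(hammer=(205,205,268,292),beaker=(368,298,402,342),mallet=(148,143,200,198),polish=(462,327,500,365),tankard=(478,268,532,320),ring=(432,240,466,272)).items(): print(n,D[y0:y1,x0:x1].sum())
```

```text
-0.08488208813249312 0.47329416922957795 -0.5137007365366153
[[719.5, -40.4], [731.3, 115.6]] yaw -0.076 bayframe -2.2 -1.1
hammer 0
beaker 0
mallet 0
polish 0
tankard 0
ring 276
```

View pics/scene5f.png

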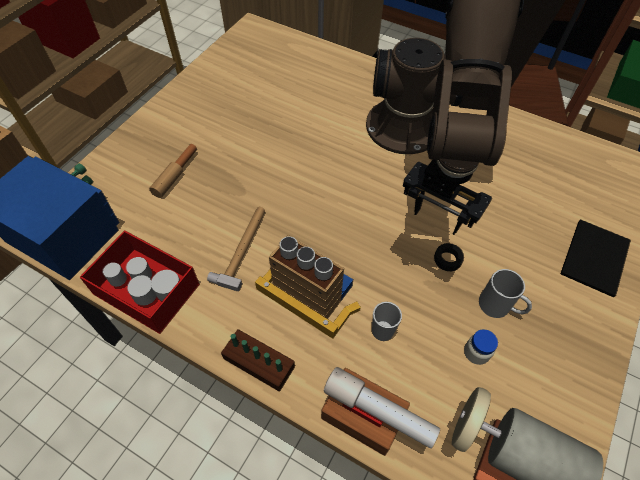

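The ring is still at (449,257); the pixel change around it is only the gripper's shadow. The crate stands home and the arm is clear, so I hand in.

```bash
python3 -c "
from cell import env
print(env.job_done(), env.state()['t'])"
```

```text
the job is handed in; nothing more can be done
the job is handed in; nothing more can be done
```

The crate stands home in the yellow bay, and I handed the job in at about 10.5 s. I pushed it at about 30 mm/s with the open fingers low on the blue foot, tips at 11 mm height, turning it square on the way. I then pressed it onto the stop with about 20 N and backed off along the bench before lifting clear.

**Seating:** The tool stopped moving forward while the force rose, with almost no yaw moment.

**Pose after release:** The top view puts the crate within 1 mm of home and 0.002 rad of square. The scene view disagrees slightly: 2 mm short and 0.011 rad off. Calibration is good to about 2 mm and its corners were read by eye, so I trusted the press.

**Bystanders:** The scene picture shows no change at the hammer, beaker, mallet, polish jar or tankard. The check failed at the rubber ring, but there only the gripper's shadow fell across it; the ring is where it was.

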